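Seat a drilled mould plate over the locating pins of a slotted fixture bed

ROBOT

A 6-joint arm with a two-finger parallel gripper is mounted at the origin on a cart in front of the work surface, level with it; the furniture and walls round the work are solid. World frame = base frame: x ahead of the robot, y to its left, z up, the work surface at z = 0. Lengths are in mm, angles in rad, forces in N, time in s.
With the tool pointing down it reaches from about 300 to 775 mm from the base axis. Payload 14.6 kg.
Tool frame: the origin (TCP) lies on the centre line of the jaws, within the pads' length; the fingertips stand 11 mm ahead of it and the grasp point (between the pads) lies 8 mm behind it (tip_extent is the distance from the TCP to the fingertips, in mm); z points along the fingers, y is the line along which they close (so a half turn about z gives the same grasp; the last joint's range is limited). The gripper opens to 85 mm and grips with 20 to 120 N. Pads are 22 mm wide; open, the fingers measure 114 mm over their backs; the gripper's body (76 mm by 85 mm) begins 54 mm behind the grasp point. The pads swing forward as they close: fully open they stand 13 mm farther back than shut.
Start: joints at [-1.365, 0.3, 1.521, -0, 1.321, -0.067], TCP at [148.179, -529.653, 242.281] pointing down, gripper open.
Joint ranges: [-3.03, 3.03], [-0.79, 2.21], [0.23, 2.52], [-1.04, 4.18], [0, 3.07], [-2.55, 2.55]. Speed limits (rad/s): [2.22, 2.22, 2.57, 3.14, 3.14, 3.14].

INTERFACE

Orientations are given as a unit quaternion [x, y, z, w].
In Python, from workcell import state, capture, job_done, tip_extent gives the robot as it stands.
- The arm moves only by the shell command python3 -m creep 'ROWS'. ROWS is JSON, a list of rows, each a list of 7 numbers: the shift along the world's x, y, z in cm, then the turn, a rotation vector about the world's x, y, z in degrees, then the closure, from -1 (fully open) to 1 (shut). In form: [[x, y, z, wx, wy, wz, fingers], ...]. A call has 1 to 8 rows; each row shifts and turns the commanded pose from where the row before left it; what a row does not reach is not made up. A row lasts 1/12 s, in which the tool goes at most 41.7 mm and 7.16 degrees, less where a joint would pass 70% of its speed; a pose out of reach is approached as far as the arm can. A call with a gripper value outside its range is refused whole. The fingers move at their own pace and stop on an object; the grip force is fixed at half the most. Time passes only in rows, so rows that do not move let the fingers close. It gives the time, the measured TCP pose, the force, the opening and the grip force at its end, in the units of the state.
- state(): the state, without advancing time (a new reading comes with each control period).
- capture(name): name is "scene" or "top" or "wrist"; returns a dict with "image" (384x512x3 uint8, blue, green, red), "range_z" (384x512 float32, mm along the optical axis (not along the pixel's ray), 0 where there is no reading), "fx", "fy", "cx", "cy" (pixels), "extrinsics" (4x4, takes a point from world to camera coordinates). Camera axes: x right, y up, looking along -z (the intrinsics and any distortion apply to the point x, -y, -z); pixel columns grow to the right and rows downward; lengths in mm; the calibration is good to about 2 mm. A picture is of the moment at which its call begins.
- job_done(): hands the job in; it is judged then, once.
The state is a dict: "clock": time; "qpos": joint angles; "joint_vel": joint speeds; "tau": joint torques, N m; "tool_pos": TCP position; "eef_rot": TCP orientation; "ft_force": force on the tool from outside, world axes, zero at the start; "ft_torque": the same for the moment, N m; "finger_gap": opening from 0.0 (shut) to 1.0 (fully open); "finger_force": force on a finger pad.
Only numpy, scipy, OpenCV 4.12 (cv2) and the standard library are available. Lean on these libraries where they do the work, as an engineer would, in place of code of your own. Each camera call takes 0.05 s, during which the arm holds its last target. There are 200 camera calls.

TASK

Pick up the drilled aluminium mould plate by its lug, lower it over the two upright pins of the dark steel fixture bed until it lies flush on the bed, and let go of it. The pins sit on a shoe that was clamped anywhere along the bed's slot, so feel for them, and do not let the plate drop hard or slam onto the bed. Leave the other things on the bench as they are.

Things in the scene. Friction and masses are not known exactly. Their poses are not given: they have to be found in the camera images.
- mould_plate: Loose aluminium plate, 0.3-0.55 kg, 120 (x) by 64 (y) by 14 mm thick, lying flat. Two vertical through holes, 9.5 mm diameter with 1 mm chamfers, on its x axis at -40 and +40 mm. On top a lug to grip: 52 mm long (x), 24 mm wide (y), 32 mm high (top 46 mm over the plate's underside). Origin: centre of the underside; z up. Half a turn makes no difference to the fit.
- fixture_bed: Dark steel fixture bed fixed to the bench, 180 (x) by 84 (y) mm, flat top face 30 mm over the bench. A slot 134 mm long, 24 mm wide runs along its x axis and holds a steel shoe (2.5 mm below the top face) with two upright pins. Origin: centre of the underside, on the bench; x along the slot, z up.
- slot_centre (a point): Centre of the bed's top face. The round steel pins, 8 mm diameter, stand 80 mm apart on the bed's x axis and rise 20 mm above this face, the last 3 mm tapering to 6 mm. The point midway between them lies anywhere from -12 to +12 mm from here along that axis: rigidly clamped, not reported, to be felt or seen. They show 6 mm above the seated plate.
- bur_rack: Bystander: small orange block with burs in it, 34x50x49 mm; origin at the centre of its underside. To be left where it is.
- graver: Bystander: short tool with a round wooden handle, lying, 31x50x26 mm; origin at the centre of its underside. To be left where it is.
- scrap_cup_1: Bystander: clear plastic cup, 73 mm across and 60 mm high; origin at the centre of its underside. To be left where it is.
Mind the look-alikes: they are no part of the job. Several things have the shape of the mould_plate; the one meant has the colours described above.

How it is judged (in metres and radians):
On the way:
1. the plate is lifted clear of the bench and held in the fingers (height (world z) of mould_plate above 0.04 m and contact force between the fingers and mould_plate above 2 N), for 0.2 s.
At the end, for the whole second after the job is handed in: The plate sits on both pins, lug up, its underside flush on the bed's top face (within 1.8 mm in height and 0.025 rad of level), at rest and released; it is along the slot (within 0.05 rad), on its centre line within 3 mm and at most 14.5 mm along it from the bed's centre, as the pins dictate (z of mould_plate in the frame of fixture_bed between 0.028 and 0.0318 m and x of mould_plate in the frame of fixture_bed between -0.0145 and 0.0145 m and y of mould_plate in the frame of fixture_bed between -0.003 and 0.003 m and angle between mould_plate's own z axis and vertical below 0.025 rad and angle between the x axis of mould_plate and the x axis of fixture_bed, either way round below 0.05 rad and linear speed of mould_plate below 0.01 m/s); the robot touches nothing.
It fails at once if the plate is slammed onto the bed (over 60 N) (contact force between mould_plate and fixture_bed above 60 N).
It fails at once if a bystander is pushed more than 25 mm from its place (distance of any of bur_rack, graver, scrap_cup_1 from where it was at the start of the episode above 0.025 m).
It also fails if it takes over 58 s, if anything falls off the work surface, if the arm or the gripper's body presses on something with over 40 N, if the wrist force passes 120 N, or if a joint passes its speed limit or range.

## Working session

There is one attempt and no reset: what is moved stays moved. The work goes in short steps, Python scripts to look and compute and a shell command to move; the robot and the scene stay as the last step left them, time stands still between calls to the robot, and variables do not carry over. Pictures are saved under pics/ and viewed, at most 10 in all, crops included, and the job is handed in when it is done.

```bash
mkdir -p pics; cat > h.py <<'E'
import numpy as np, cv2
from workcell import state, capture, job_done, tip_extent
def pts(c):
    """world points for every pixel from depth (HxWx3), nan where none"""
    h,w=c["range_z"].shape; v,u=np.mgrid[:h,:w].astype(float); d=c["range_z"].astype(float)
    d[d==0]=np.nan
    p=np.stack([(u-c["cx"])/c["fx"]*d,-(v-c["cy"])/c["fy"]*d,-d,np.ones_like(d)],-1)
    return (p@np.linalg.inv(np.array(c["extrinsics"])).T)[...,:3]
def ray(c,u,v,z):
    T=np.linalg.inv(np.array(c["extrinsics"])); o=T[:3,3]
    r=T[:3,:3]@np.array([(u-c["cx"])/c["fx"],-(v-c["cy"])/c["fy"],-1.]); return o+r*(z-o[2])/r[2]
E
python3 - <<'E'
from h import *
s=state(); print(s); 
for n in("scene","top"):
    c=capture(n); cv2.imwrite(f"pics/{n}0.png",c["image"]); print(n,[k for k in c if k not in("image","range_z","extrinsics")],np.round(np.linalg.inv(np.array(c["extrinsics"])),3).tolist())
    np.save(n+".npy",c,allow_pickle=True)
E
```

```text
{'clock': 0.0, 'qpos': array([-1.36459319e+00,  3.00492643e-01,  1.52160759e+00, -4.61852268e-05,
        1.32069847e+00, -6.65582857e-02]), 'joint_vel': array([ 1.58728654e-03, -2.32151809e-04, -5.34721738e-04, -8.20315559e-05,
       -5.32864204e-04, -4.20532639e-04]), 'tau': array([-1.67416751e-03, -5.43510783e+01, -3.61796916e+01, -1.69884274e-04,
        4.04852777e-03,  1.06592597e-05]), 'tool_pos': array([ 148.1273337 , -529.43805574,  241.69827804]), 'eef_rot': array([ 9.90713597e-01,  1.35963981e-01, -6.43865885e-05, -5.99993844e-04]), 'ft_force': array([0.65420194, 0.89086179, 0.27330303]), 'ft_torque': array([0.00372835, 0.0402375 , 0.01048878]), 'finger_force': 0.0, 'finger_gap': 1.0027245344583575}
scene ['fx', 'fy', 'cx', 'cy'] [[-0.799, 0.28, -0.532, 27.107], [-0.602, -0.373, 0.706, 700.705], [-0.001, 0.885, 0.466, 511.713], [0.0, 0.0, 0.0, 1.0]]
top ['fx', 'fy', 'cx', 'cy'] [[-0.027, 0.997, -0.072, 459.86], [-0.999, -0.025, 0.026, 22.839], [0.024, 0.072, 0.997, 1025.644], [0.0, 0.0, 0.0, 1.0]]
```

View pics/scene0.png

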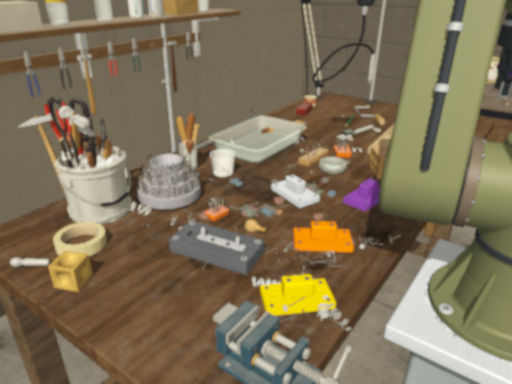

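View pics/top0.png

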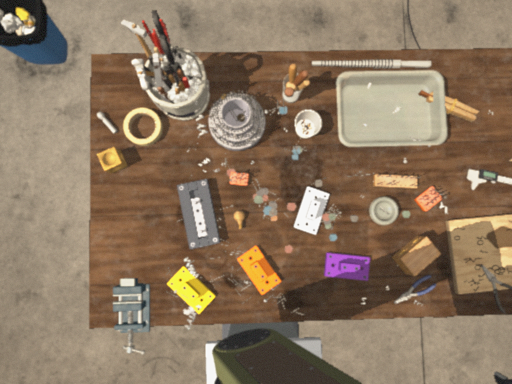

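In the top view, the plate-shaped things are the silver-white one (312,210), yellow (190,290), orange (259,270) and purple (348,266). I choose the silver/aluminium one at (312,210). The fixture bed is at (199,213). Next I check a close crop and measure both.

```bash
python3 - <<'E'
from h import *
c=np.load("top.npy",allow_pickle=True).item(); P=pts(c); im=c["image"]
crop=np.hstack([cv2.resize(im[165:255,a:a+90],(400,400),interpolation=cv2.INTER_CUBIC) for a in(155,267)]); cv2.imwrite("pics/crop1.png",crop)
def rect(name,u0,u1,v0,v1,zlo,zhi):
    R=P[v0:v1,u0:u1].reshape(-1,3); m=(R[:,2]>zlo)&(R[:,2]<zhi); q=R[m].astype(np.float32)
    r=cv2.minAreaRect(q[:,:2]); a=cv2.boxPoints(r); e=max([a[1]-a[0],a[2]-a[1]],key=np.linalg.norm)
    print(name,m.sum(),np.round(r[0],1),np.round(r[1],1),"long axis deg",np.round(np.degrees(np.arctan2(e[1],e[0]))%180,1),"z med",np.median(q[:,2]).round(1))
rect("bed",165,230,165,255,22,34); rect("pins",165,230,165,255,40,60)
rect("plate",285,337,178,242,7,60);rect("platelow",285,337,178,242,7,25); rect("lug",285,337,178,242,38,60)
print("bench z",np.nanmedian(P[225:240,255:280,2]))
E
```

```text
Traceback (most recent call last):
cv2.error: OpenCV(4.12.0) /io/opencv/modules/imgproc/src/convhull.cpp:143: error: (-215:Assertion failed) total >= 0 && (depth == CV_32F || depth == CV_32S) in function 'convexHull'
```

View pics/crop1.png

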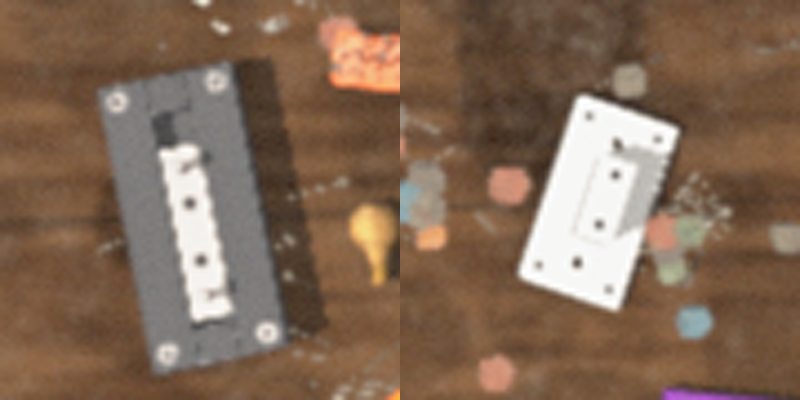

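The crop shows the bed on the left, with the light shoe in its slot and pins near crop (190,160) and (215,293). On the right is the silver-white plate with its lug and holes, so the choice is confirmed. The depth height filter found nothing, so I check the depth.

```bash
python3 - <<'E'
from h import *
c=np.load("top.npy",allow_pickle=True).item(); P=pts(c); im=c["image"]
print(P[213,199],P[213,182],P[210,312],P[235,265],c["range_z"][210,312], np.isnan(P[165:255,165:340,2]).mean())
hsv=cv2.cvtColor(im,cv2.COLOR_BGR2HSV)
def rect(name,m,u0,u1,v0,v1,z,col=None):
    k=np.zeros(m.shape,np.uint8); k[v0:v1,u0:u1]=m[v0:v1,u0:u1]*255
    k=cv2.morphologyEx(k,cv2.MORPH_OPEN,np.ones((3,3)))
    ct=max(cv2.findContours(k,0,2)[0],key=cv2.contourArea)[:,0]
    q=np.array([ray(c,u,v,z)[:2] for u,v in ct],np.float32); r=cv2.minAreaRect(q); a=cv2.boxPoints(r); e=max([a[1]-a[0],a[2]-a[1]],key=np.linalg.norm)
    print(name,np.round(r[0],1),np.round(r[1],1),"axis",np.round(np.degrees(np.arctan2(e[1],e[0]))%180,1))
S,V=hsv[...,1],hsv[...,2]
rect("bed",(S<60)&(V>60),170,224,172,252,30)
rect("plate",(S<60)&(V>110),285,337,178,240,14)
rect("shoe",(S<60)&(V>170),185,215,190,242,27.5)
E
```

```text
[507.14802784 169.54246701  26.94704416] [508.31626578 215.76204344  27.9426263 ] [ 506.41901005 -138.90666627   45.31436994] [441.49473806 -10.89465058  -1.83584939] 985.00446 0.004063492063492063
bed [506.1 171.5] [181.7  87.4] axis 10.2
plate [ 507.8 -141.5] [ 71.7 125.6] axis 160.0
shoe [497.3 170.1] [108.8  25.1] axis 10.4
```

```bash
python3 -m creep '[[2.7,2.9,0,0,0,-2.7,-1],[2.7,2.9,0,0,0,-2.7,-1],[2.7,2.9,0,0,0,-2.7,-1],[2.7,2.9,0,0,0,-2.7,-1],[2.7,2.9,0,0,0,-2.7,-1],[2.7,2.9,0,0,0,-2.7,-1],[2.7,2.9,0,0,0,-2.7,-1]]' && python3 -m creep '[[2.7,2.9,0,0,0,-2.7,-1],[2.7,2.9,0,0,0,-2.7,-1],[2.7,2.9,0,0,0,-2.7,-1],[2.7,2.9,0,0,0,-2.7,-1],[2.7,2.9,0,0,0,-2.7,-1],[2.7,2.9,0,0,0,-3,-1],[0,0,0,0,0,0,-1],[0,0,0,0,0,0,-1]]'
python3 - <<'E'
from h import *
c=capture("wrist"); cv2.imwrite("pics/wrist1.png",c["image"]); np.save("wrist1.npy",c,allow_pickle=True)
s=state();print(s["tool_pos"],s["qpos"],s["eef_rot"],s["ft_force"],np.round(np.linalg.inv(np.array(c["extrinsics"])),3).tolist())
E
```

```text
clock: 0.68
tool_pos: [338.0, -325.0, 242.2]
eef_rot: [1.0, -0.03, -0.0, -0.0]
ft_force: [-0.1, -1.2, 0.7]
finger_gap: 1.001
finger_force: 0.0
clock: 1.35
tool_pos: [499.8, -151.2, 241.7]
eef_rot: [0.985, -0.17, -0.001, -0.0]
ft_force: [-0.4, -0.1, 0.2]
finger_gap: 1.003
finger_force: 0.0
[ 499.08316899 -152.32671187  241.79919714] [-3.66340938e-01  2.38065105e-01  1.60048725e+00 -2.06556708e-04
  1.30406511e+00  1.54763826e+00] [ 9.85318799e-01 -1.70723731e-01 -5.21994657e-04 -1.43165218e-06] [-1.18621219 -0.17849146  0.35147286] [[-0.335, 0.896, 0.292, 574.904], [-0.942, -0.318, -0.103, -177.259], [0.0, -0.31, 0.951, 373.698], [0.0, 0.0, 0.0, 1.0]]
```

View pics/wrist1.png

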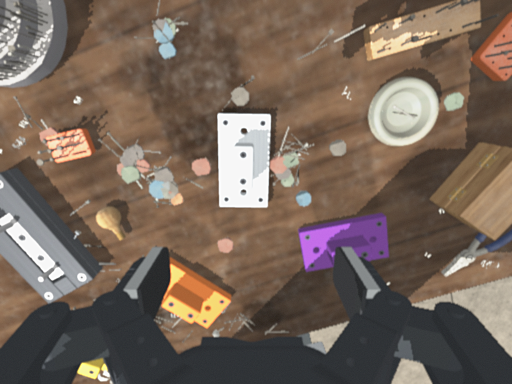

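The wrist view shows the silver plate upright at (244,160), with holes at (243,131) and (243,192), and the bed's edge at lower left. I measure the plate from this view.

```bash
cat >> h.py <<'E'
def fit(name,q):
    q=np.asarray(q,np.float32); r=cv2.minAreaRect(q[:,:2].copy()); a=cv2.boxPoints(r); e=max([a[1]-a[0],a[2]-a[1]],key=np.linalg.norm)
    print(name,len(q),np.round(r[0],1),np.round(r[1],1),"axis",np.round(np.degrees(np.arctan2(e[1],e[0]))%180,1))
E
python3 - <<'E'
from h import *
c=np.load("wrist1.npy",allow_pickle=True).item(); P=pts(c); im=c["image"]
R=P[100:220,205:285].reshape(-1,3)
for n,a,b in(("plate",9,20),("lug",40,52)):
    q=R[(R[:,2]>a)&(R[:,2]<b)]; fit(n,q); print(np.median(q[:,2]))
hsv=cv2.cvtColor(im,cv2.COLOR_BGR2HSV); k=np.zeros(im.shape[:2],np.uint8); k[105:215,212:276]=((hsv[...,1]<60)&(hsv[...,2]>120))[105:215,212:276]*255
ct=max(cv2.findContours(k,0,2)[0],key=cv2.contourArea)[:,0]; fit("col",[ray(c,u,v,14)[:2] for u,v in ct])
E
```

```text
plate 3624 [ 515.7 -146.4] [103.7 136.7] axis 161.3
14.689658639108586
lug 863 [ 508.7 -142.9] [23.5 51. ] axis 159.3
46.56730506908002
col 35 [ 508.4 -142.5] [ 67.  123.6] axis 159.5
```

```bash
python3 -m creep '[[0.93,1.0,-3,0,0,-0.6,-1],[0,0,-3.5,0,0,0,-1],[0,0,-3.5,0,0,0,-1],[0,0,-3.5,0,0,0,-1],[0,0,-3.5,0,0,0,-1],[0,0,-2.5,0,0,0,-1],[0,0,-1.0,0,0,0,-1],[0,0,-0.6,0,0,0,-1]]' && python3 -m creep '[[0,0,0,0,0,0,1],[0,0,0,0,0,0,1],[0,0,0,0,0,0,1],[0,0,0,0,0,0,1],[0,0,0,0,0,0,1],[0,0,0,0,0,0,1],[0,0,0,0,0,0,1],[0,0,0,0,0,0,1]]'
```

```text
clock: 2.07
tool_pos: [507.5, -143.5, 30.3]
eef_rot: [0.984, -0.177, -0.001, -0.0]
ft_force: [0.1, -1.0, 0.7]
finger_gap: 0.999
finger_force: 0.0
clock: 2.73
tool_pos: [509.0, -142.9, 32.4]
eef_rot: [0.984, -0.177, 0.001, 0.0]
ft_force: [-1.7, -0.8, 7.4]
finger_gap: 0.272
finger_force: 60.2
```

```bash
python3 -m creep '[[0,0,0.3,0,0,0,1],[0,0,0.6,0,0,0,1],[0,0,1.5,0,0,0,1],[0,0,3,0,0,0,1],[0,0,3,0,0,0,1],[0,0,3,0,0,0,1],[0,0,3,0,0,0,1],[0,0,2,0,0,0,1]]' && python3 -m creep '[[0,0,0,0,0,0,1],[0,0,0,0,0,0,1],[0,0,0,0,0,0,1],[0,0,0,0,0,0,1]]'
python3 - <<'E'
from h import *
c=capture("wrist"); cv2.imwrite("pics/wrist2.png",c["image"]); np.save("wrist2.npy",c,allow_pickle=True)
s=state();print(s["tool_pos"],s["eef_rot"],s["ft_force"],s["ft_torque"])
E
```

```text
clock: 3.4
tool_pos: [508.7, -142.7, 198.6]
eef_rot: [0.984, -0.177, 0.001, 0.0]
ft_force: [-0.1, -0.6, -4.2]
finger_gap: 0.265
finger_force: 59.5
clock: 3.73
tool_pos: [507.8, -142.4, 193.5]
eef_rot: [0.984, -0.177, -0.001, -0.0]
ft_force: [0.0, 0.0, -4.4]
finger_gap: 0.271
finger_force: 59.5
[ 507.94647902 -142.45731783  193.67037377] [ 9.84243493e-01 -1.76813047e-01 -1.35674322e-03 -2.29429119e-04] [-0.02911199 -0.17230319 -3.68037665] [0.01070469 0.00140216 0.04576237]
```

View pics/wrist2.png

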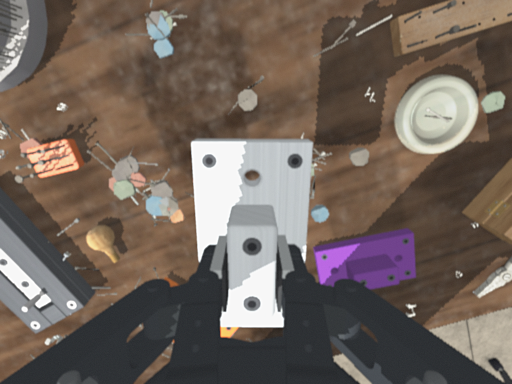

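The plate is held. Its far edge runs from (192,140) to (313,140) and its far hole is at (252,176). I measure the in-hand pose, then carry it to the bed.

```bash
cat >> h.py <<'E'
def inhand(c,s):
    """far hole / plate top in tool-aligned frame (horizontal), tool x,y directions"""
    from scipy.spatial.transform import Rotation as Rt
    R=Rt.from_quat(s["eef_rot"]).as_matrix(); P=pts(c); L=(P-s["tool_pos"])@R   # tool coords
    g=cv2.cvtColor(c["image"],cv2.COLOR_BGR2GRAY)
    sel=np.zeros(g.shape,bool); sel[120:200,180:325]=True
    zt=L[160,270,2]; sel&=abs(L[...,2]-zt)<5
    q=L[sel]; A=np.c_[q[:,:2],np.ones(len(q))]; co=np.linalg.lstsq(A,q[:,2],rcond=None)[0]
    print("plate top tool z",zt.round(1),"plane",co.round(4),"y range",np.percentile(q[:,1],[.5,99.5]).round(1),"x range",np.percentile(q[:,0],[.5,99.5]).round(1))
    w=g[165:190,240:266]; k=(w<np.percentile(w,20)).astype(np.uint8); n,l,st,ce=cv2.connectedComponentsWithStats(k); i=1+np.argmax(st[1:,4]); u,v=ce[i]+[240,165]
    T=np.linalg.inv(np.array(c["extrinsics"])); o=(T[:3,3]-s["tool_pos"])@R; d=R.T@T[:3,:3]@np.array([(u-c["cx"])/c["fx"],-(v-c["cy"])/c["fy"],-1.])
    print("hole px",u,v,st[i],"tool",(o+d*(zt-o[2])/d[2]).round(1))
E
python3 - <<'E'
from h import *
c=np.load("wrist2.npy",allow_pickle=True).item(); inhand(c,state())
E
python3 -m creep '[[0,3,0,0,0,3,1],[0,4,0,0,0,4,1],[0,4,0,0,0,4,1],[0,4,0,0,0,4,1],[0,4,0,0,0,4,1],[0,4,0,0,0,4,1],[0,4,0,0,0,4,1],[0,4,0,0,0,3,1]]'
python3 - <<'E'
from h import *
s=state();print(s["tool_pos"],s["eef_rot"]); c=np.load("wrist2.npy",allow_pickle=True).item()
T=np.array(c["extrinsics"]); print(T)
E
```

```text
plate top tool z 17.7 plane [ 4.90000e-03 -1.00000e-03  1.78921e+01] y range [-32.2  31.1] x range [27.6 59.4]
hole px 251.6153846153846 175.04615384615386 [  4   5  16  11 130] tool [41.6 -0.5 17.7]
clock: 4.45
tool_pos: [507.8, 169.3, 194.3]
eef_rot: [0.996, 0.086, -0.001, 0.0]
ft_force: [0.9, -0.5, -3.2]
finger_gap: 0.267
finger_force: 59.8
[507.80160351 169.26198007 194.30843836] [ 9.96311379e-01  8.58083691e-02 -7.35987910e-04  1.34533448e-04]
[[-3.47691662e-01 -9.37608810e-01  4.76875746e-04  4.35178977e+01]
 [ 8.90906641e-01 -3.30531620e-01 -3.11503140e-01 -4.73906212e+02]
 [ 2.92225711e-01 -1.07882193e-01  9.50245003e-01 -4.97815889e+02]
 [ 0.00000000e+00  0.00000000e+00  0.00000000e+00  1.00000000e+00]]
```

```bash
python3 -m creep '[[-3,-0.6,1,0,0,0,1],[-3,-0.6,2,0,0,0,1],[-3,-0.6,2,0,0,0,1],[-2,-0.2,1,0,0,0,1],[0,0,0,0,0,0,1],[0,0,0,0,0,0,1],[0,0,0,0,0,0,1]]'
python3 - <<'E'
from h import *
c=capture("wrist"); cv2.imwrite("pics/wrist3.png",c["image"]); np.save("wrist3.npy",c,allow_pickle=True)
s=state();print(s["tool_pos"],s["eef_rot"],s["ft_force"]); np.save("s3.npy",s,allow_pickle=True)
E
```

```text
clock: 5.03
tool_pos: [398.7, 147.3, 254.5]
eef_rot: [0.996, 0.084, -0.0, 0.0]
ft_force: [-1.2, 0.7, -4.0]
finger_gap: 0.267
finger_force: 60.4
[398.80365549 147.30335618 254.31995878] [ 9.96478895e-01  8.38402307e-02 -7.77306998e-04  1.52210485e-04] [ 0.51191596  0.81988999 -3.06768006]
```

View pics/wrist3.png

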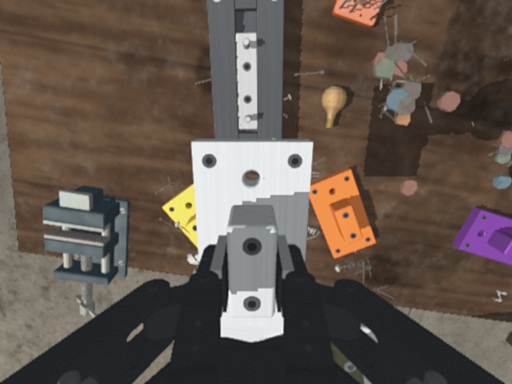

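The pins show at about (247,43) and (249,118), standing on the light shoe, with the bed's edges on either side. I enlarge that region and use depth to locate the pins.

```bash
python3 - <<'E'
from h import *
c=np.load("wrist3.npy",allow_pickle=True).item(); P=pts(c); im=c["image"]
cv2.imwrite("pics/crop3.png",cv2.resize(im[20:140,205:290],(560,790),interpolation=cv2.INTER_CUBIC)[:600*2])
for v0,v1 in((28,58),(105,130)):
    S=P[v0:v1,235:262]; m=S[...,2]>36; vv,uu=np.where(m); print(m.sum(), "px",(uu+235).mean() if m.any() else 0,(vv+v0).mean() if m.any() else 0, "uv range",uu.min()+235,uu.max()+235,vv.min()+v0,vv.max()+v0); 
    t=S[m]; print(t.mean(0).round(1),t[:,2].max().round(1), t[t[:,2]>44].mean(0).round(1),(t[:,2]>44).sum())
R=P[0:138,200:300].reshape(-1,3); q=R[(R[:,2]>24)&(R[:,2]<33)]; fit("bed",q)
E
```

```text
61 px 245.95081967213116 43.295081967213115 uv range 243 249 39 48
[535.3 176.9  47.9] 53.2 [535.8 177.1  49.8] 49
39 px 247.4102564102564 119.0 uv range 244 250 116 122
[458.1 162.6  49.9] 51.7 [458.1 162.6  49.9] 39
bed 9268 [507.7 172.1] [148.   84.2] axis 10.7
```

View pics/crop3.png

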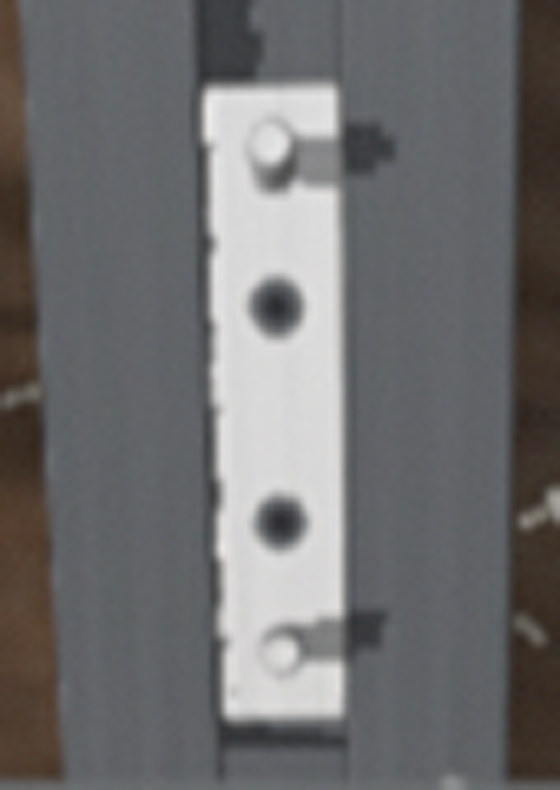

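```bash
python3 - <<'E'
from h import *
c=np.load("wrist3.npy",allow_pickle=True).item(); s=np.load("s3.npy",allow_pickle=True).item()
a=ray(c,246-.4,41.5-.4,50);b=ray(c,248.2-.4,118.6-.4,50);d=a-b
m=(a+b)/2;print(a,b,np.linalg.norm(d),"mid",m,"axis",np.degrees(np.arctan2(d[1],d[0])))
inhand(c,s)
q=s["eef_rot"];al=2*np.arctan2(q[1],q[0]);print("tool x dir",np.degrees(al),q)
# colour outline of bed edges: axis from left/right edges
P=pts(c);E=[]
for r in range(5,135,4):
    row=P[r,195:300]; k=np.where((row[:,2]>25)&(row[:,2]<33))[0]; E.append(np.r_[row[k[0]],row[k[-1]]])
E=np.array(E)
for i in(0,3):
    p=np.polyfit(E[:,i],E[:,i+1],1);print("edge axis",np.degrees(np.arctan(p[0])),"y at x=500",np.polyval(p,500))
T=np.array([np.cos(al),np.sin(al)]);N=np.array([T[1],-T[0]])
for off in((.5,-.5),(1,-.5)): print("tcp target",m[:2]-off[0]*T-off[1]*N)
E
```

```text
[536.9610304  177.55731576  50.        ] [459.08182638 162.2687601   50.        ] 79.36567490320324 mid [498.02142839 169.91303793  50.        ] axis 11.106562269265098
plate top tool z 18.3 plane [ 9.10000e-03 -1.00000e-04  1.72957e+01] y range [-32.1  31.2] x range [27.9 59.7]
hole px 250.8372093023256 175.97674418604652 [  4   6  15  12 129] tool [41.1 -0.8 18.3]
tool x dir 9.618676864307723 [ 9.96478895e-01  8.38402307e-02 -7.77306998e-04  1.52210485e-04]
edge axis 10.618451587889052 y at x=500 212.58909032196914
edge axis 10.457829569817594 y at x=500 128.62899487217788
tcp target [497.61200265 169.33652205]
tcp target [497.11903184 169.25297697]
```

```bash
python3 -m creep '[[3,0.6,-2,0,0,1,1],[3,0.6,-2,0,0,0,1],[3,0.6,-2,0,0,0,1],[0.86,0.39,-3,0,0,0,1],[0,0,-3,0,0,0,1],[0,0,-2.5,0,0,0,1],[0,0,-1.4,0,0,0,1],[0,0,0,0,0,0,1]]'; python3 -m creep '[[0,0,0,0,0,0,1],[0,0,0,0,0,0,1]]'; python3 -c "
from h import *;s=state();q=s['eef_rot'];print(s['tool_pos'],np.degrees(2*np.arctan2(q[1],q[0])),s['ft_force'],s['ft_torque'])"
```

```text
clock: 5.75
tool_pos: [495.6, 168.6, 91.7]
eef_rot: [0.996, 0.092, -0.004, 0.001]
ft_force: [-0.0, -0.2, -4.5]
finger_gap: 0.268
finger_force: 60.1
clock: 5.92
tool_pos: [497.7, 169.3, 96.9]
eef_rot: [0.996, 0.093, 0.0, -0.0]
ft_force: [0.2, -0.7, -3.5]
finger_gap: 0.271
finger_force: 60.2
[497.73960765 169.32432741  96.89622309] 10.621343773726341 [ 0.21014243 -0.67098251 -3.49238638] [-0.0068445   0.02118947 -0.02762239]
```

```bash
python3 -m creep '[[0,0,-0.4,0,0,0,1],[0,0,-0.4,0,0,0,1],[0,0,-0.2,0,0,0,1],[0,0,-0.15,0,0,0,1],[0,0,-0.15,0,0,0,1],[0,0,-0.15,0,0,0,1],[0,0,-0.1,0,0,0,1],[0,0,0,0,0,0,1]]'; python3 -c "
from h import *;s=state();print(s['tool_pos'],s['ft_force'],s['ft_torque'])
c=capture('wrist');cv2.imwrite('pics/wrist4.png',c['image'][130:330,150:360].repeat(3,0).repeat(3,1))"
```

```text
clock: 6.58
tool_pos: [497.0, 169.2, 80.6]
eef_rot: [0.996, 0.093, -0.0, 0.0]
ft_force: [0.6, -0.1, -4.1]
finger_gap: 0.271
finger_force: 60.3
[497.01227444 169.23618615  80.62052396] [ 0.58123559 -0.12789709 -4.12714788] [-0.00416648 -0.02945049  0.03307491]
```

View pics/wrist4.png

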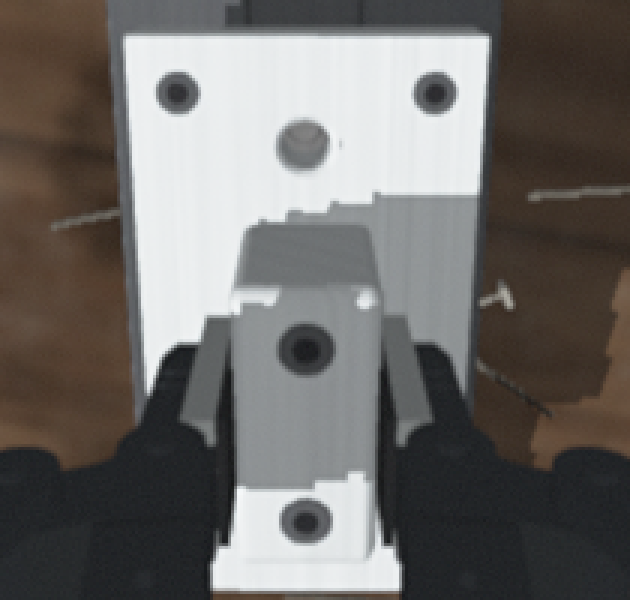

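The pin's light top shows inside the far hole at (303,140) in the crop, and there is no contact force yet. I continue slowly.

```bash
python3 -m creep '[[0,0,-0.1,0,0,0,1],[0,0,-0.1,0,0,0,1],[0,0,-0.1,0,0,0,1],[0,0,0,0,0,0,1]]'; python3 -c "
from h import *;s=state();print(s['tool_pos'],s['ft_force'],s['ft_torque'])"
```

```text
clock: 6.97
tool_pos: [497.0, 169.2, 77.6]
eef_rot: [0.996, 0.093, -0.0, 0.0]
ft_force: [0.4, -0.3, -3.4]
finger_gap: 0.269
finger_force: 60.3
[496.99364108 169.21867944  77.55874923] [ 0.3884128  -0.25058684 -3.42303728] [-0.0167197   0.01710296  0.00260913]
```

```bash
python3 -m creep '[[0,0,-0.1,0,0,0,1],[0,0,-0.1,0,0,0,1],[0,0,-0.1,0,0,0,1],[0,0,-0.1,0,0,0,1],[0,0,0,0,0,0,1],[0,0,0,0,0,0,1]]'; python3 -c "
from h import *;s=state();print(s['tool_pos'],s['ft_force'],s['ft_torque'])"
```

```text
clock: 7.47
tool_pos: [497.0, 169.2, 73.7]
eef_rot: [0.996, 0.093, -0.0, -0.0]
ft_force: [-0.3, 0.7, -4.2]
finger_gap: 0.268
finger_force: 60.3
[497.04697113 169.2397307   73.71363997] [-0.33686884  0.65286225 -4.20970931] [ 0.00783785  0.01157262 -0.00906128]
```

```bash
python3 -m creep '[[0,0,-0.15,0,0,0,1],[0,0,-0.15,0,0,0,1],[0,0,-0.15,0,0,0,1],[0,0,-0.15,0,0,0,1],[0,0,-0.15,0,0,0,1],[0,0,-0.1,0,0,0,1],[0,0,0,0,0,0,1],[0,0,0,0,0,0,1]]'; python3 -c "
from h import *;s=state();print(s['tool_pos'],s['ft_force'],s['ft_torque'])"
```

```text
clock: 8.13
tool_pos: [497.1, 169.2, 65.2]
eef_rot: [0.996, 0.093, -0.0, 0.0]
ft_force: [-0.8, 0.2, -4.6]
finger_gap: 0.268
finger_force: 60.3
[497.05020388 169.23354249  65.20083535] [-0.75008647  0.24900145 -4.56251144] [-0.05758062 -0.03896033  0.00216886]
```

```bash
python3 -m creep '[[0,0,-0.08,0,0,0,1],[0,0,-0.08,0,0,0,1],[0,0,-0.05,0,0,0,1],[0,0,0,0,0,0,1],[0,0,0,0,0,0,1]]'; python3 -m creep '[[0,0,-0.05,0,0,0,1],[0,0,0,0,0,0,1],[0,0,0,0,0,0,1]]'
```

```text
clock: 8.55
tool_pos: [497.1, 169.2, 63.2]
eef_rot: [0.996, 0.093, 0.0, -0.0]
ft_force: [0.6, -0.3, -4.0]
finger_gap: 0.268
finger_force: 60.3
clock: 8.8
tool_pos: [497.1, 169.2, 62.7]
eef_rot: [0.996, 0.093, -0.0, -0.0]
ft_force: [0.0, -0.3, -4.0]
finger_gap: 0.268
finger_force: 60.3
```

```bash
python3 -m creep '[[0,0,-0.05,0,0,0,1],[0,0,0,0,0,0,1],[0,0,0,0,0,0,1]]'; python3 -m creep '[[0,0,-0.05,0,0,0,1],[0,0,0,0,0,0,1],[0,0,0,0,0,0,1]]'
```

```text
clock: 9.05
tool_pos: [497.1, 169.3, 62.4]
eef_rot: [0.996, 0.093, 0.0, -0.0]
ft_force: [-3.3, -1.0, 2.5]
finger_gap: 0.27
finger_force: 61.0
clock: 9.3
tool_pos: [497.2, 169.3, 62.4]
eef_rot: [0.996, 0.093, 0.0, -0.0]
ft_force: [-6.1, -1.7, 9.7]
finger_gap: 0.268
finger_force: 62.3
```

Contact came at TCP z 62.4, as expected for a seated plate. I release and back off.

```bash
python3 -m creep '[[0,0,0,0,0,0,0.2],[0,0,0,0,0,0,-0.2],[0,0,0,0,0,0,-0.4],[0,0,0,0,0,0,-0.6],[0,0,0,0,0,0,-0.8],[0,0,0,0,0,0,-0.8],[0,0,0,0,0,0,-0.8]]'; python3 -m creep '[[0,0,0.5,0,0,0,-0.8],[0,0,1.5,0,0,0,-0.8],[0,0,3,0,0,0,-0.8],[0,0,3,0,0,0,-0.8],[0,0,3,0,0,0,-0.8],[-3,-0.6,3,0,0,0,-0.8],[-3,-0.6,0,0,0,0,-0.8],[0,0,0,0,0,0,-0.8]]'
python3 - <<'E'
from h import *
c=capture("wrist"); P=pts(c); im=c["image"]; cv2.imwrite("pics/wrist5.png",im); np.save("wrist5.npy",c,allow_pickle=True)
R=P[:230,180:330].reshape(-1,3)
for n,a,b in(("bed",25,35),("plate",39,52),("lug",70,82)):
    q=R[(R[:,2]>a)&(R[:,2]<b)]; fit(n,q); A=np.c_[q[:,:2]-q[:,:2].mean(0),np.ones(len(q))]; print(np.linalg.lstsq(A,q[:,2],rcond=None)[0].round(4))
E
```

```text
clock: 9.88
tool_pos: [497.1, 169.2, 61.6]
eef_rot: [0.996, 0.093, -0.0, -0.0]
ft_force: [0.4, 0.1, 0.3]
finger_gap: 0.9
finger_force: 0.0
clock: 10.55
tool_pos: [434.8, 156.9, 202.3]
eef_rot: [0.996, 0.093, 0.001, -0.0]
ft_force: [-1.0, -1.1, -0.6]
finger_gap: 0.896
finger_force: 0.0
bed 6503 [506.5 171.8] [180.1  84.2] axis 10.7
[-6.00000e-04 -6.00000e-04  3.06288e+01]
plate 6449 [496.7 169.5] [119.4  64.2] axis 10.6
[ 1.00000e-04 -2.00000e-04  4.47582e+01]
lug 1593 [496.2 169.4] [51.4 23.7] axis 10.6
[ 4.10000e-03 -1.00000e-04  7.65029e+01]
```

View pics/wrist5.png

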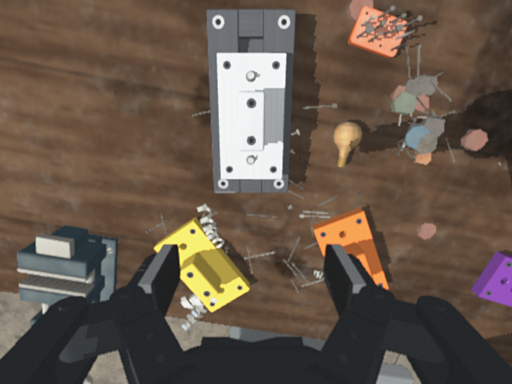

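The plate lies flush: its top is 14.1 mm above the bed and level. Both pins show through the holes at (251,76) and (251,159), and the offset along the slot is about -10 mm. The gripper is clear of everything, so I hand the job in.

```bash
python3 -m creep '[[0,0,0,0,0,0,-0.8],[0,0,0,0,0,0,-0.8]]'; python3 -c "
from workcell import job_done; print(job_done())"
```

```text
clock: 10.77
tool_pos: [438.4, 157.5, 200.9]
eef_rot: [0.996, 0.093, 0.0, -0.0]
ft_force: [-1.3, -0.3, -0.3]
finger_gap: 0.903
finger_force: 0.0
the job is handed in; nothing more can be done
None
```

The aluminium mould plate is on both pins, flush on the bed and released, and the job was handed in at about 10.8 s; the hand-in gave no verdict, but by camera the plate is level, about 10 mm along the slot, and the bystanders in view were not disturbed.

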